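# Scoop cable glands into a carton

### The arm

A 6-joint arm with a two-finger parallel gripper is mounted at the origin on the work surface. World frame = base frame: x ahead of the robot, y to its left, z up, the work surface at z = 0. Lengths are in m, angles in rad, forces in N, time in s.
With the tool pointing down it reaches from about 0.35 to 0.85 m from the base axis. Payload 8.1 kg.
Tool frame: the origin (TCP) lies between the finger pads; the fingertips stand 25 mm ahead of it and the grasp point (between the pads) lies 6 mm ahead of it; z points along the fingers, y is the line along which they close (so a half turn about z gives the same grasp; the last joint's range is limited). The gripper opens to 85 mm and grips with 20 to 120 N. Pads are 22 mm wide; open, the fingers measure 114 mm over their backs; the gripper's body (76 mm by 85 mm) begins 54 mm behind the grasp point. The pads swing forward as they close: fully open they stand 13 mm farther back than shut.
Start: joints at [-1.324, 0.13, 1.488, -0, 1.523, -0.085], TCP at [0.195, -0.567, 0.256] pointing down, gripper open.
Joint ranges: [-2.96, 2.96], [-0.89, 2.26], [0.02, 2.5], [-1.34, 4.48], [0, 2.73], [-2.66, 2.66]. Speed limits (rad/s): [2.39, 2.39, 2.79, 3.14, 3.14, 3.14].

### API

Orientations are given as a 3x3 rotation matrix whose columns are the frame's x, y, z axes.
In Python, from bench import manip, vision gives the robot as it stands. Calls block until the motion is done:
- manip.move_pose(position, orientation): joint-space move of the TCP to a pose.
- manip.move_straight(position, rate=0.15, ori=None, threshold=None): straight line of the TCP; ori=None keeps the orientation; rate is the mean speed in m/s. With threshold (N) it stops when the force on the tool has changed by that much, and returns True; else False.
- manip.move_j(angles): joint-space move.
- manip.grip(opening, force=None): opening from 0.0 (shut) to 1.0 (fully open); force is the grip in N (None keeps the last); returns when the fingers have stopped.
- manip.wait(seconds).
- manip.solve_ik(position, orientation): joint angles nearest the present ones, or None.
- manip.sense(): the state.
- vision.read_camera(name): name is "scene" or "top" or "wrist"; returns a dict with "pixels" (384x512x3 uint8, red, green, blue), "mtx" (3x3 intrinsics, pixels), "k1" (the pictures are not rectified: a ray, as slopes to the right and down, at radius r is drawn at 1 + k1 r^2 times it, then the intrinsics apply), "extrinsics" (4x4, takes a point from world to camera coordinates); the wrist camera has in their place "T_tool_cam" (4x4, takes a point from camera to tool coordinates, whose origin is the TCP and whose axes are the flange's). Camera axes: x right, y up, looking along -z (the intrinsics and any distortion apply to the point x, -y, -z); pixel columns grow to the right and rows downward; lengths in m; the calibration is good to about 2 mm. A picture is of the moment at which its call begins: read the wrist's pose just before it. There is no depth.
A pose or a line that the arm cannot do raises manip.IKError and nothing moves.
- manip.job_done(): hands the job in; it is judged then, once.
The state is a dict: "t": time; "joint_positions": joint angles; "joint_vel": joint speeds; "joint_torque": joint torques, N m; "ee_pos": TCP position; "ee_rot": TCP orientation; "contact_force": force on the tool from outside, world axes, zero at the start; "wrist_torque": the same for the moment, N m; "grip_width": opening from 0.0 (shut) to 1.0 (fully open); "grasp_force": force on a finger pad.
Only numpy, scipy, OpenCV 4.12 (cv2) and the standard library are available. Lean on these libraries where they do the work, as an engineer would, in place of code of your own. Each camera call takes 0.05 s, during which the arm holds its last target. There are 200 camera calls.

### The job

Draw the scoop along the tray to gather all three cable glands onto it, lift them out together on the scoop, and tip them into the empty square open carton. Then set the empty scoop back down flat in the tray, and let go of it.

Things in the scene. Friction and masses are not known exactly. Their poses are not given: they have to be found in the camera images.
- tray: Shallow open grey tray, fixed: outside 223 x 140 mm, 34 high, walls and floor 4, inside 215 x 132. Origin: centre of its underside, on the bench; x along its length, -x to the near end wall (towards the robot), whose inner face is at x = -107.5 mm. The scoop stands at its +x end, the glands lie at its -x end.
- scoop_grip (a point): Loose aluminium scoop (180 g), flat on the tray floor, straight in the tray. Point: grip point on its black bar handle; x along scoop and bar, -x to the mouth, z up. Bar 18 mm wide (y), 16 high, free from x = -45 to +39 mm, its centre 78 mm above the underside. Pan 105 long, 108 wide, walls to 41 high, floor 3; thin bevelled lip, which slides under glands held by the end wall, at x = -57.5 mm.
- gland1_mid (a point): One of three identical white cable glands, loose in the tray between the scoop's mouth and the near end wall: hexagonal foot 30 mm across flats (35 over corners), 12 tall, round neck 26 wide above, 28 tall in all, 22 g, standing at the start. Point: its middle, 14 mm above the foot's underside; z up the gland. It slides off the scoop only at slopes over 25 to 36 degrees.
- gland2_mid (a point): One of three identical white cable glands, loose in the tray between the scoop's mouth and the near end wall: hexagonal foot 30 mm across flats (35 over corners), 12 tall, round neck 26 wide above, 28 tall in all, 22 g, standing at the start. Point: its middle, 14 mm above the foot's underside; z up the gland. It slides off the scoop only at slopes over 25 to 36 degrees.
- gland3_mid (a point): One of three identical white cable glands, loose in the tray between the scoop's mouth and the near end wall: hexagonal foot 30 mm across flats (35 over corners), 12 tall, round neck 26 wide above, 28 tall in all, 22 g, standing at the start. Point: its middle, 14 mm above the foot's underside; z up the gland. It slides off the scoop only at slopes over 25 to 36 degrees.
- carton: Empty square open carton of brown cardboard, fixed, left or right of the tray: outside 160 x 160 mm, 75 high, walls and floor 4, inside 152 x 152. Origin: centre of its underside, on the bench; x, y along its sides, z up. Not the round grey tub (160 wide, 85 high) on the tray's other side, nor the long narrow open carton (100 x 260, 75 high) beyond the tray.

How it is judged:
By the outcome, as a careful person would: the job done as asked, in the order asked, and still so for the second after the job is handed in, with the robot touching nothing.
It also fails if it takes over 54 s, if anything falls off the work surface, if the arm or the gripper's body presses on something with over 40 N, if the wrist force passes 120 N, or if a joint passes its speed limit or range.

## Working session

There is one attempt and no reset: what is moved stays moved. The work goes in short steps, each a Python script; the robot and the scene stay as the last script left them, time stands still between calls to the robot, and variables do not carry over. Pictures are saved under pics/ and viewed, at most 10 in all, crops included, and the job is handed in when it is done.

```bash
mkdir -p pics; ls
python3 - <<'E'
from bench import manip, vision
import cv2, numpy as np
for n in ["scene","top"]:
    c=vision.read_camera(n); cv2.imwrite(f"pics/{n}0.png",c["pixels"][:,:,::-1]); print(n,c["mtx"].tolist(),c["k1"],np.round(c["extrinsics"],4).tolist())
print(manip.sense())
E
```

```text
pics
scene [[354.2028933780752, 0.0, 256.4073904810595], [0.0, 354.2028933780752, 200.13561012496365], [0.0, 0.0, 1.0]] 0.011846001642302702 [[0.8773, 0.4799, -0.0099, -0.464], [-0.3037, 0.5709, 0.7628, 0.1067], [0.3717, -0.6661, 0.6466, -0.963], [0.0, 0.0, 0.0, 1.0]]
top [[352.1399022031463, 0.0, 260.18482525443136], [0.0, 352.1399022031463, 188.28109359697143], [0.0, 0.0, 1.0]] -0.016558079443595233 [[0.0033, -0.9999, -0.0134, 0.0217], [0.9921, 0.0016, 0.1255, -0.5522], [-0.1255, -0.0138, 0.992, -0.847], [0.0, 0.0, 0.0, 1.0]]
{'t': 0.1, 'joint_positions': array([-1.32439165e+00,  1.31104315e-01,  1.48915878e+00, -5.33312139e-06,
        1.52299904e+00, -8.54124518e-02]), 'joint_vel': array([-8.11863464e-04, -5.03352216e-04, -3.74216674e-03,  1.02165304e-03,
        5.30129552e-04,  9.14754958e-05]), 'joint_torque': array([ 8.91588934e-04, -5.70951533e+01, -5.01941442e+01, -2.44223311e-04,
        8.21472524e-03, -3.87219370e-05]), 'ee_pos': array([ 0.1953596 , -0.56683083,  0.25534451]), 'ee_rot': array([[ 9.45451898e-01,  3.25761473e-01, -4.12385179e-04],
       [ 3.25761706e-01, -9.45450524e-01,  1.61776093e-03],
       [ 1.37114399e-04, -1.66385444e-03, -9.99998606e-01]]), 'contact_force': array([ 0.52624542,  0.3297593 , -0.07024104]), 'wrist_torque': array([ 0.04829215, -0.01780133,  0.02390831]), 'grasp_force': 0.0, 'grip_width': 0.9966190492407845}
```

View pics/top0.png

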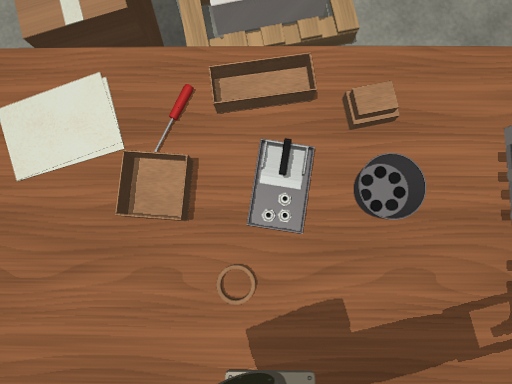

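View pics/scene0.png

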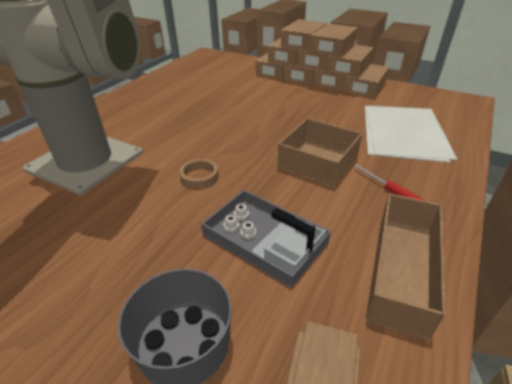

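The top view shows the tray at about (282,186), with its handle around (287,157) and the glands at (285,198), (268,215) and (285,215). The square carton is at about (154,186), to the left of the tray, and the tub at (390,187) is on its other side. The scene view agrees.

```bash
cat > h.py <<'E'
from bench import manip, vision
import cv2, numpy as np
from scipy.spatial.transform import Rotation as Ro
def shot(n,save=None):
    s=manip.sense() if n=="wrist" else None
    c=vision.read_camera(n)
    if n=="wrist":
        T=np.eye(4);T[:3,:3]=s["ee_rot"];T[:3,3]=s["ee_pos"];c["W"]=T@c["T_tool_cam"]
    else: c["W"]=np.linalg.inv(c["extrinsics"])
    if save: cv2.imwrite(f"pics/{save}.png",c["pixels"][:,:,::-1])
    return c
def cast(c,uv,z):
    u=cv2.undistortPoints(np.float64(uv).reshape(-1,1,2),c["mtx"],np.array([c["k1"],0,0,0.]))[:,0]
    d=np.c_[u[:,0],-u[:,1],-np.ones(len(u))]@c["W"][:3,:3].T; o=c["W"][:3,3]
    return o[:2]+d[:,:2]*((z-o[2])/d[:,2])[:,None]
def big(m):
    cs,_=cv2.findContours(m.astype(np.uint8),cv2.RETR_EXTERNAL,cv2.CHAIN_APPROX_NONE); return max(cs,key=cv2.contourArea)[:,0]
def rect(c,m,z):
    P=cast(c,big(m),z); r=cv2.minAreaRect(np.float32(P*1000)); return r,cv2.boxPoints(r)
def roi(c,x0,x1,y0,y1):
    k=np.zeros(c["pixels"].shape[:2],bool);k[y0:y1,x0:x1]=1;return k
E
python3 - <<'E'
from h import *
c=shot("top"); p=c["pixels"].astype(int); hsv=cv2.cvtColor(c["pixels"],cv2.COLOR_RGB2HSV)
sat=p.max(2)-p.min(2)
print("cam",c["W"][:3,3])
k=roi(c,235,330,125,245)
print("tray",*rect(c,k&(sat<22),.034))
blk=k&(p.max(2)<35); print("bar",*rect(c,blk,.09), cast(c,big(blk).mean(0)[None],.09))
# carton: rim outline vs wood: print hues
for q in [(154,186),(121,186),(187,186),(220,186),(154,153)]: print(q,p[q[1],q[0]])
crop=c["pixels"][125:240,105:330,::-1]; cv2.imwrite("pics/crop.png",cv2.resize(crop,None,fx=3.5,fy=3.5,interpolation=cv2.INTER_CUBIC))
E
```

```text
cam [0.44151315 0.01096818 0.90980237]
tray ((565.6167602539062, -29.245765686035156), (138.91165161132812, 231.36740112304688), 81.32244110107422) [[ 440.77823  -80.45291]
 [ 669.4972  -115.36015]
 [ 690.4553    21.96138]
 [ 461.73633   56.86862]]
bar ((622.124755859375, -35.204383850097656), (15.693230628967285, 85.95789337158203), 80.7125473022461) [[578.4429   -36.011864]
 [663.2739   -49.88441 ]
 [665.80664  -34.396904]
 [580.9756   -20.524357]] [[ 0.6218425  -0.03553739]]
(154, 186) [163 122  87]
(121, 186) [68 50 36]
(187, 186) [66 49 34]
(220, 186) [127  82  53]
(154, 153) [124  92  66]
```

View pics/crop.png

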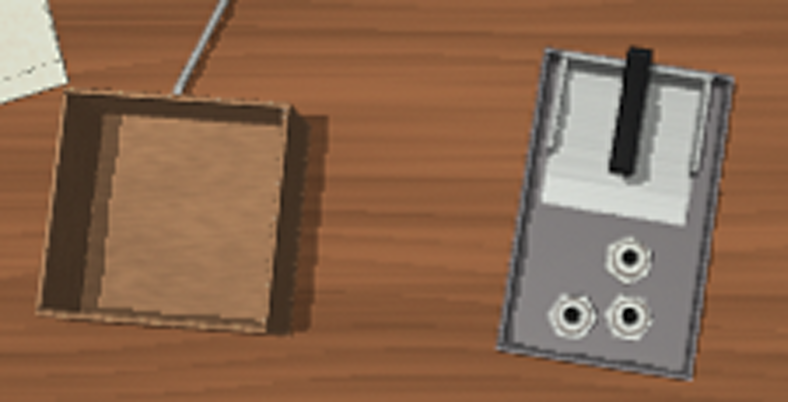

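The crop shows the tray turned about -9°, with the handle bar running from (626,172) to (640,47). The three glands stand at (571,315), (629,315) and (629,258). The carton rim corners are near (67,93), (290,108), (268,330) and (40,315).

Run:
```python
from h import *
c=shot("top")
f=lambda q:np.float64(q)/3.5+[105,125]
K=cast(c,f([(67,93),(290,108),(268,330),(40,315)]),.075); print("carton",K.round(3).tolist(),K.mean(0), np.linalg.norm(K-np.roll(K,-1,0),axis=1))
K=cast(c,f([(549,49),(733,77),(692,378),(500,350)]),.034); print("tray",K.round(3).tolist(),K.mean(0), np.linalg.norm(K-np.roll(K,-1,0),axis=1))
d=K[:2].mean(0)-K[2:].mean(0); print("yaw",np.degrees(np.arctan2(d[1],d[0])))
print("gl",cast(c,f([(571,315),(629,315),(629,258)]),.032))
yaw=np.radians(-9.2)
for s in (1,-1):
    R=np.c_[[s*np.cos(yaw),s*np.sin(yaw),0],[s*np.sin(yaw),-s*np.cos(yaw),0],[0,0,-1]]
    print(s,manip.solve_ik([.624,-.0355,.22],R))
```

```text
carton [[0.637, 0.355], [0.626, 0.198], [0.473, 0.209], [0.482, 0.365]] [0.5544773  0.28191972] [0.15700586 0.1538436  0.15694346 0.15498953]
tray [[0.679, 0.019], [0.658, -0.114], [0.441, -0.082], [0.461, 0.053]] [ 0.55981239 -0.03096978] [0.13526991 0.21927838 0.1367859  0.22115858]
yaw -8.66818208127404
gl [[ 0.48554024  0.00311401]
 [ 0.48564357 -0.03809291]
 [ 0.52632031 -0.03830918]]
1 [-1.38840487e-01  2.15495342e-01  1.45956912e+00 -4.44089210e-16
  1.46652820e+00  1.59252613e+00]
-1 [-1.38840487e-01  2.15495342e-01  1.45956912e+00 -4.44089210e-16
  1.46652820e+00 -1.54906652e+00]
```

```bash
cat >> h.py <<'E'
GR=6e-3
def rot(yaw,tilt=0,s=-1):
    "tool orientation; scoop yaw, mouth-down tilt (rad)"
    S=Ro.from_euler("z",yaw)*Ro.from_euler("y",-tilt)      # scoop frame
    return S.as_matrix(), S.as_matrix()@np.diag([s,-s,-1.])
def tcp_from_lip(lip,yaw,tilt,s=-1):
    S,T=rot(yaw,tilt,s); g=np.array(lip)+S@[.0575,0,.078]; return g-GR*T[:,2],T
E
python3 - <<'E'
from h import *
for s in (1,-1):
  for yaw in (-.07,.2,.45):
    u=np.array([np.cos(yaw),np.sin(yaw)]); l=np.r_[np.array([.5545,.282])+.025*u,.08]
    for t in (-12,0,25,50,70):
        p,T=tcp_from_lip(l,yaw,np.radians(t),s); q=manip.solve_ik(p,T); print(s,yaw,t,None if q is None else np.round(q,2))
S,T=rot(np.radians(-9))
manip.move_pose([.60,-.033,.25],T)
c=shot("wrist","w1"); print(manip.sense()["t"],c["W"].round(3).tolist())
E
```

```text
1 -0.07 -12 [0.29 0.67 1.02 0.07 1.65 1.93]
1 -0.07 0 [ 0.34  0.44  1.3  -0.    1.41  1.98]
1 -0.07 25 [ 0.47  0.04  1.79 -0.27  0.95  2.23]
1 -0.07 50 None
1 -0.07 70 None
1 0.2 -12 [0.35 0.71 0.96 0.03 1.68 1.72]
1 0.2 0 [ 0.37  0.46  1.27 -0.    1.42  1.74]
1 0.2 25 [ 0.42  0.01  1.82 -0.12  0.89  1.85]
1 0.2 50 [ 0.52 -0.31  2.28 -0.67  0.4   2.41]
1 0.2 70 None
1 0.45 -12 [ 0.4   0.72  0.94 -0.01  1.69  1.52]
1 0.45 0 [ 0.4   0.46  1.26 -0.    1.42  1.52]
1 0.45 25 [ 0.38 -0.01  1.83  0.04  0.88  1.48]
1 0.45 50 [ 0.34 -0.37  2.33  0.26  0.32  1.25]
1 0.45 70 None
-1 -0.07 -12 [ 0.29  0.67  1.02  0.07  1.65 -1.21]
-1 -0.07 0 [ 0.34  0.44  1.3  -0.    1.41 -1.17]
-1 -0.07 25 [ 0.47  0.04  1.79 -0.27  0.95 -0.91]
-1 -0.07 50 [ 0.68 -0.17  2.17 -0.98  0.68 -0.18]
-1 -0.07 70 None
-1 0.2 -12 [ 0.35  0.71  0.96  0.03  1.68 -1.42]
-1 0.2 0 [ 0.37  0.46  1.27 -0.    1.42 -1.4 ]
-1 0.2 25 [ 0.42  0.01  1.82 -0.12  0.89 -1.29]
-1 0.2 50 [ 0.52 -0.31  2.28 -0.67  0.4  -0.73]
-1 0.2 70 None
-1 0.45 -12 [ 0.4   0.72  0.94 -0.01  1.69 -1.62]
-1 0.45 0 [ 0.4   0.46  1.26 -0.    1.42 -1.63]
-1 0.45 25 [ 0.38 -0.01  1.83  0.04  0.88 -1.66]
-1 0.45 50 [ 0.34 -0.37  2.33  0.26  0.32 -1.89]
-1 0.45 70 None
2.6333 [[0.158, -0.954, -0.255, 0.537], [0.987, 0.152, 0.041, -0.022], [-0.001, -0.258, 0.966, 0.368], [0.0, 0.0, 0.0, 1.0]]
```

View pics/w1.png

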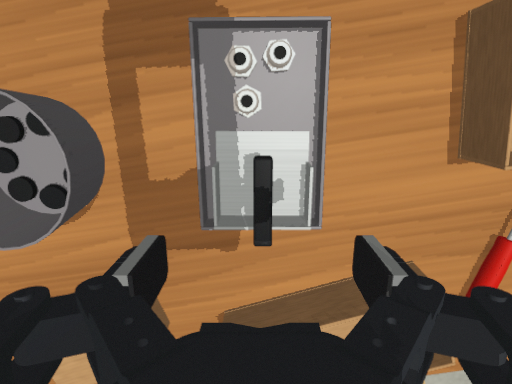

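The wrist view shows the handle bar at cols 253-272, rows 156-245, the glands at (240,60), (280,54) and (247,100), and a clear tray rim from (193,20) to (325,228).

Run:
```python
from h import *
c=shot("wrist"); p=c["pixels"].astype(int)
blk=roi(c,240,290,140,252)&(p.max(2)<45)
r,b=rect(c,blk,.09); print("bar",r,b.round(1).tolist())
K=cast(c,[(191,18),(329,18),(321,229),(202,229)],.034); print("tray",K.round(4).tolist(),K.mean(0),np.linalg.norm(K-np.roll(K,-1,0),axis=1))
print("gl",cast(c,[(240,58),(280,52),(247,100)],.032))
for s in (1,-1):
  for yd in range(-180,180,15):
    yaw=np.radians(yd-3.7)
    u=np.array([np.cos(yaw),np.sin(yaw)]); l=np.r_[np.array([.5545,.282])+.025*u,.085]
    o=[]
    for t in (0,25,45,65,75):
        P,T=tcp_from_lip(l,yaw,np.radians(t),s); q=manip.solve_ik(P,T); o.append(None if q is None else np.round(q,1).tolist())
    if o[3]: print(s,yd,o)
```

```text
bar ((624.017578125, -33.701438903808594), (16.313640594482422, 87.4907455444336), 80.65010070800781) [[579.5, -34.599998474121094], [665.9000244140625, -48.900001525878906], [668.5, -32.79999923706055], [582.2000122070312, -18.5]]
tray [[0.4444, -0.0758], [0.4656, 0.0573], [0.6841, 0.0256], [0.6624, -0.1103]] [ 0.56413131 -0.02581224] [0.13476072 0.22077318 0.13760527 0.22079249]
gl [[ 0.48768036 -0.03496085]
 [ 0.48847188  0.00576323]
 [ 0.52915407 -0.03484225]]
1 -105 [[0.3, 0.1, 1.7, -0.0, 1.4, -2.5], [0.5, 0.5, 1.3, -0.3, 1.7, -2.3], [0.6, 0.8, 0.9, -0.5, 2.0, -2.3], [0.7, 1.2, 0.4, -0.8, 2.4, -2.4], None]
1 -90 [None, [0.5, 0.4, 1.4, -0.4, 1.6, -2.5], [0.7, 0.7, 1.1, -0.6, 1.9, -2.4], [0.8, 1.0, 0.8, -0.8, 2.2, -2.5], [0.8, 1.2, 0.6, -1.0, 2.3, -2.6]]
1 -75 [None, None, [0.7, 0.6, 1.3, -0.7, 1.7, -2.6], [0.8, 0.9, 1.1, -0.9, 1.9, -2.5], [0.9, 1.0, 0.9, -1.0, 2.0, -2.5]]
1 -60 [None, None, None, [0.9, 0.7, 1.3, -1.0, 1.7, -2.6], [0.9, 0.8, 1.3, -1.1, 1.8, -2.5]]
1 -45 [None, None, None, [0.9, 0.5, 1.6, -1.1, 1.5, -2.6], [1.0, 0.6, 1.5, -1.2, 1.6, -2.5]]
1 -30 [[0.3, 0.4, 1.4, -0
[... 2941 characters left out ...]
], [-0.3, 0.4, 1.8, 1.2, 1.5, 2.4]]
-1 105 [None, None, None, [-0.2, 0.5, 1.6, 1.0, 1.6, 2.5], [-0.2, 0.6, 1.6, 1.1, 1.7, 2.4]]
-1 120 [None, None, [0.0, 0.4, 1.5, 0.7, 1.6, 2.6], [-0.1, 0.7, 1.3, 0.9, 1.8, 2.5], [-0.1, 0.8, 1.3, 1.0, 1.9, 2.4]]
-1 135 [None, [0.2, 0.3, 1.4, 0.4, 1.6, 2.6], [0.1, 0.6, 1.3, 0.6, 1.8, 2.5], [-0.0, 0.8, 1.1, 0.8, 2.0, 2.4], [-0.1, 1.0, 1.0, 0.9, 2.1, 2.5]]
-1 150 [None, [0.3, 0.4, 1.4, 0.3, 1.7, 2.4], [0.1, 0.7, 1.1, 0.5, 1.9, 2.3], [0.1, 1.0, 0.8, 0.7, 2.2, 2.4], [0.0, 1.2, 0.6, 0.9, 2.3, 2.5]]
-1 165 [[0.5, 0.1, 1.7, -0.0, 1.4, 2.4], [0.3, 0.5, 1.3, 0.3, 1.8, 2.2], [0.2, 0.8, 0.9, 0.4, 2.1, 2.2], [0.1, 1.2, 0.5, 0.7, 2.4, 2.3], [0.1, 1.5, 0.1, 0.9, 2.6, 2.6]]
```

Run:
```python
from h import *
yaw=np.radians(-9.1); S,T=rot(yaw); d=S[:,0]
g=np.array([.6245,-.0345,.088])
manip.move_pose(g+[0,0,.06],T)
manip.move_straight(g,.12)
manip.grip(0.0,80)
s=manip.sense(); print(s["t"],s["grip_width"],s["grasp_force"],s["ee_pos"],s["contact_force"])
f0=s["contact_force"]
print("down",manip.move_straight(s["ee_pos"]-[0,0,.003],.02,threshold=5)); s=manip.sense(); print(s["ee_pos"],s["contact_force"])
p0=s["ee_pos"]; 
h=manip.move_straight(p0-.085*d,.06,threshold=20); s=manip.sense(); print(h,np.dot(p0-s["ee_pos"],d),s["ee_pos"],s["contact_force"],s["t"])
if not h:
    h=manip.move_straight(p0-.115*d,.04,threshold=15); s=manip.sense(); print(h,np.dot(p0-s["ee_pos"],d),s["ee_pos"],s["contact_force"],s["t"])
shot("scene","s1"); c=shot("wrist","w2")
a=cv2.imread("pics/s1.png")[170:300,180:350]; b=cv2.imread("pics/w2.png")
cv2.imwrite("pics/m1.png",np.hstack([cv2.resize(a,(500,384)),b[:,:300]]))
```

```text
4.4667 0.19079498660171745 77.97767400741577 [ 0.62462472 -0.03461327  0.08822829] [-0.65987985 -1.52691153  1.83956219]
down True
[ 0.62461962 -0.0348479   0.08806576] [-1.5744039  -0.07954607  7.14610816]
False 0.08511078497416152 [ 0.5405823  -0.02137294  0.08807674] [ 0.84122198 -0.78761732  6.44979066] 6.2333
False 0.11225820029806853 [ 0.51379045 -0.01699269  0.09025748] [12.04183485 -1.64135193  4.67779295] 7.1333
```

View pics/m1.png

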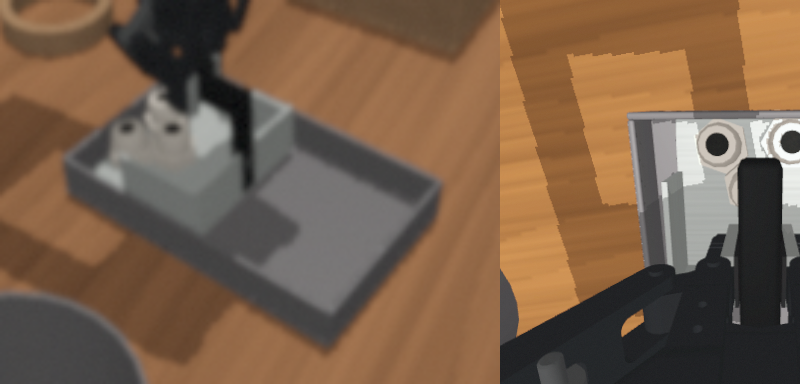

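The pictures show all three glands on the pan, with the scoop's mouth against the near wall. The travel was 112 mm and the wall contact was 12 N. Next I lift slowly, with a slight mouth-up tilt once clear of the tray.

Run:
```python
from h import *
yaw=np.radians(-9.1); S,T=rot(yaw); d=S[:,0]
p=manip.sense()["ee_pos"]
manip.move_straight(p+.0015*d+[0,0,.015],.03)
manip.move_straight(p+.004*d+[0,0,.06],.08)
_,T2=rot(yaw,np.radians(-10))
manip.move_straight(p+.004*d+[0,0,.12],.08,ori=T2)
s=manip.sense(); print(s["t"],s["ee_pos"],s["contact_force"],s["wrist_torque"],s["grasp_force"])
shot("scene","s2"); shot("wrist","w3")
a=cv2.imread("pics/s2.png")[120:300,170:370]; b=cv2.imread("pics/w3.png")
cv2.imwrite("pics/m2.png",np.hstack([cv2.resize(a,(426,384)),b[:,100:470]]))
```

```text
9.5917 [ 0.51732394 -0.01755736  0.20936249] [-0.12047633 -0.2026321  -2.46471462] [-0.02319806 -0.16735247 -0.00058293] 80.02894878387451
```

View pics/m2.png

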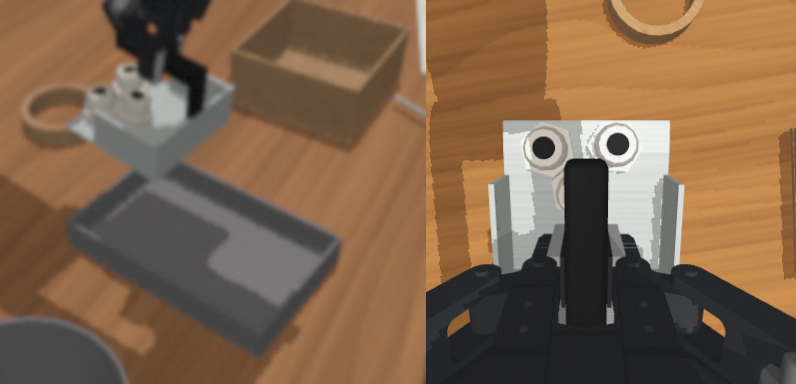

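All three glands are aboard and the force change of 2.46 N matches scoop plus glands. Now carry and tip.

Run:
```python
from h import *
yaw=np.radians(-93.7); u=rot(yaw)[0][:,0]
C=np.array([.5545,.282,0])+.025*u
def go(t,z,r):
    P,T=tcp_from_lip(C+[0,0,z],yaw,np.radians(t)); manip.move_straight(P,r,ori=T)
go(-10,.15,.11); print(manip.sense()["t"],manip.sense()["contact_force"])
go(0,.13,.06); go(15,.10,.06)
for t in (25,35,45,55,65,70): go(t,.085,.07)
manip.wait(.4)
s=manip.sense(); print(s["t"],s["contact_force"],s["ee_pos"])
shot("scene","s3"); shot("top","t3")
a=cv2.imread("pics/s3.png")[60:240,220:420]; b=cv2.imread("pics/t3.png")[120:240,90:220]
cv2.imwrite("pics/m3.png",np.hstack([cv2.resize(a,(400,384)),cv2.resize(b,(400,384))]))
```

```text
11.7167 [-0.05358692 -0.37142525 -3.16743165]
15.5 [ 0.33825756  0.55864773 -1.93953239] [0.556989   0.31614796 0.16865942]
```

View pics/m3.png

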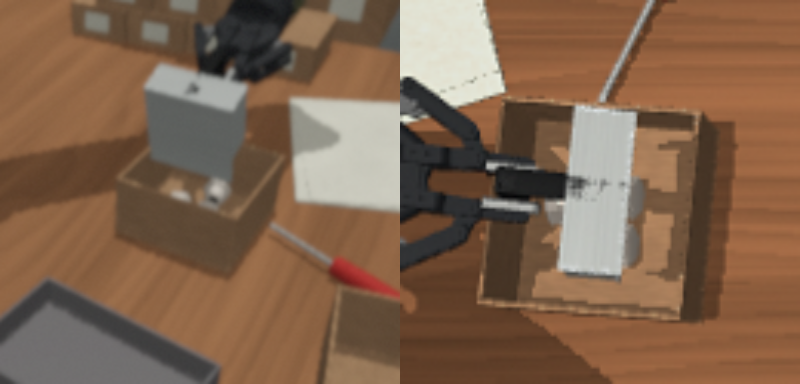

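The three glands are in the carton: pale shapes by the scoop at about (630,195), (630,240) and (555,210). The force reading fits an empty scoop. Now I untilt and go back over the tray.

Run:
```python
from h import *
yaw=np.radians(-93.7); u=rot(yaw)[0][:,0]
C=np.array([.5545,.282,0])+.025*u
for t,z in ((70,.15),(35,.17),(0,.17)):
    P,T=tcp_from_lip(C+[0,0,z],yaw,np.radians(t)); manip.move_straight(P,.15,ori=T)
y=np.radians(-9.1); S,T=rot(y); d=S[:,0]
g=np.array([.6246,-.0348,.088])-.052*d
manip.move_straight(g+[0,0,.14],.16,ori=T)
manip.move_straight(g+[0,0,.06],.12)
s=manip.sense(); print(s["t"],s["contact_force"],s["wrist_torque"],s["ee_pos"])
shot("scene","s4"); shot("top","t4")
a=cv2.imread("pics/s4.png")[120:300,150:350]; b=cv2.imread("pics/t4.png")[130:235,105:330]
cv2.imwrite("pics/m4.png",np.hstack([cv2.resize(a,(340,306)),cv2.resize(b,(455,306))]))
```

```text
20.1833 [-0.10495601  0.40990192 -1.96335794] [0.02641791 0.03700234 0.00610361] [ 0.57381819 -0.02659836  0.14888299]
```

View pics/m4.png

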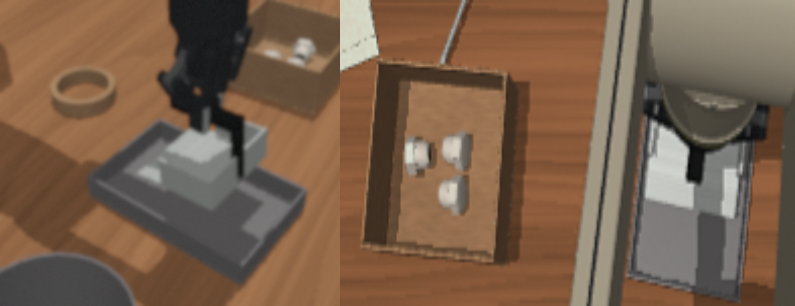

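All three glands lie in the carton, at (417,153), (457,150) and (453,194). The empty scoop hangs level and in line over the tray.

Run:
```python
from h import *
p=manip.sense()["ee_pos"]
h=manip.move_straight([p[0],p[1],.093],.1,threshold=8)
if not h: h=manip.move_straight([p[0],p[1],.085],.02,threshold=5)
s=manip.sense(); print(h,s["ee_pos"],s["contact_force"])
manip.grip(.6); manip.wait(.2)
q=manip.sense()["ee_pos"]
manip.move_straight(q+[0,0,.10],.1)
manip.move_pose(q+[-.1,-.2,.17],manip.sense()["ee_rot"])
print(manip.sense()["t"])
shot("scene","s5"); shot("top","t5")
a=cv2.imread("pics/s5.png")[120:300,150:350]; b=cv2.imread("pics/t5.png")[130:235,105:330]
cv2.imwrite("pics/m5.png",np.hstack([cv2.resize(a,(340,306)),cv2.resize(b,(455,306))]))
```

```text
True [ 0.57329033 -0.02658681  0.09108629] [1.27805078e+00 8.11890982e-04 4.87212593e+00]
23.5667
```

View pics/m5.png

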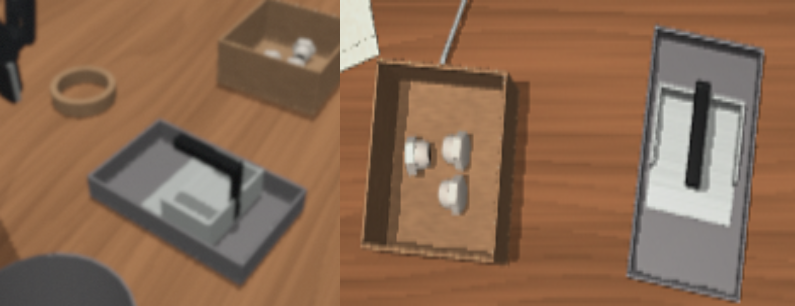

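The scoop lies flat and straight inside the tray, with the lip near (690,220), the glands are in the carton, and the gripper is well clear.

```bash
python3 -c "
from bench import manip
print(manip.job_done())"
```

```text
the job is handed in; nothing more can be done
None
```

The job is handed in at about 24 s of the 54 s limit: all three glands are in the square carton, and the empty scoop is flat in the tray and released; no verdict came back.

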